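# Bring the red-capped oil sample under the sampler needle

### The job

Of the two blue sample carriers, slide the one with the red-capped jar along the bench until the red cap sits centred under the sampler's needle, then let go of it. Keep the carrier flat on the bench all the way, do not knock the sampler, and leave the other carrier where it is.

Things in the scene. Friction and masses are not known exactly. Their poses are not given: they have to be found in the camera images.
- handle (a point): Centre of the white grip post (20 x 20 mm, 56 tall, top 70 mm above the bench; this point 42 mm above it) on the loose blue sled, 170 x 96 x 14 mm, 0.35 kg, that carries the red-capped jar. z up, x along the sled from post to jars, y across it to the red cap's side. The sled reaches 17 mm behind and 153 mm ahead of this point, 48 mm each side. Starts within 15 deg of square, post towards the robot.
- red_cap (a point): Centre of the top of the red jar cap, 37 mm wide, 74 mm above the bench. The jar and a black-capped one beside it are fixed in the sled that has the handle: one rigid piece that slides on the bench. The point lies 120 mm ahead of the handle along the sled's x and 23 mm along its y; same axes.
- sampler: Fixed white sampler; origin on the bench right under its needle tip, z up. The 4 mm steel needle in an orange holder hangs from a slim arm; tip 105 mm above the bench, arm underside 202, top 228; an orange button on the arm lies right above the needle. The arm (34 mm wide, end 20 mm past the needle) runs 0.5 rad from x towards y to a column 220 mm off, on a box with its near face 160 mm off.
- yellow_cap (a point): Centre of the top of the yellow cap (37 mm wide, 74 mm above the bench) on the other carrier, to be left alone: same shape and size, with a yellow and a black cap. This point is 120 mm ahead of its post and 23 mm to the side; axes as for the red cap. One carrier starts left of the needle and one right, either way round.
Mind the look-alikes: they are no part of the job. Leave any pink look-alike of the part that bears handle alone.

How it is judged:
At the end, for the whole second after the job is handed in: The centre of the red cap is within 15 mm, horizontally, of the point under the needle tip, and the carrier stands flat on the bench (not raised by more than 6 mm nor tilted by more than 4.5 degrees) (horizontal distance between red_cap and sampler below 0.015 m and height (world z) of handle below 0.048 m and angle between handle's own z axis and vertical below 0.08 rad); the robot touches nothing.
It fails at once if the carrier is lifted more than 20 mm off the bench (height (world z) of handle above 0.062 m).
It fails at once if the carrier is tipped by more than 15 degrees (angle between handle's own z axis and vertical above 0.26 rad).
It fails at once if the sampler is knocked (more than 5 N) (contact force between sampler and anything else above 5 N).
It fails at once if the other carrier is moved by more than 20 mm (distance of yellow_cap from where it was at the start of the episode above 0.02 m).
It also fails if it takes over 32 s, if anything falls off the work surface, if the arm or the gripper's body presses on something with over 40 N, if the wrist force passes 120 N, or if a joint passes its speed limit or range.

### The arm

A 6-joint arm with a two-finger parallel gripper is mounted at the origin on the work surface. World frame = base frame: x ahead of the robot, y to its left, z up, the work surface at z = 0. Lengths are in m, angles in rad, forces in N, time in s.
With the tool pointing down it reaches from about 0.3 to 0.875 m from the base axis. Payload 6.4 kg.
Tool frame: the origin (TCP) lies on the centre line of the jaws, within the pads' length; the fingertips stand 19 mm ahead of it and the grasp point (between the pads) is the TCP; y points along the fingers, x is the direction in which the jaws open and shut, and the axes are right-handed (so a half turn about y gives the same grasp; the last joint's range is limited). The gripper opens to 85 mm and grips with 20 to 120 N. Pads are 22 mm wide; open, the fingers measure 114 mm over their backs; the gripper's body (76 mm by 85 mm) begins 54 mm behind the grasp point. The pads swing forward as they close: fully open they stand 13 mm farther back than shut.
Start: joints at [0.936, 0.181, 1.607, -0, 1.354, -0.206], TCP at [0.239, 0.523, 0.25] pointing down, gripper open.
Joint ranges: [-2.99, 2.99], [-0.89, 2.07], [0.3, 2.58], [-1.14, 4.28], [0, 2.63], [-3.12, 3.12]. Speed limits (rad/s): [2.57, 2.57, 3.01, 3.14, 3.14, 3.14].

### API

Orientations are given as a 3x3 rotation matrix whose columns are the frame's x, y, z axes.
In Python, from station import read_state, camera, get_calibration, order gives the robot as it stands.
- The arm moves only by the tool arm_command, never from a script. Its argument "series" is a list of rows, each a list of 7 numbers: the shift along the tool's x, y, z normalised to -1 to 1, where 1 is 0.08 m, then the turn, a rotation vector about the tool's x, y, z normalised to -1 to 1, where 1 is pi rad, then the opening, from -1 (shut) to 1 (fully open). A call has 1 to 8 rows; each row is the pose to reach, as a shift and turn from the pose measured when the call began, along the tool's axes at that moment, turning the shorter way round; what a row does not reach only later rows make up. A row lasts 1/8 s, in which the tool goes at most 62.5 mm and 10.7 degrees, less where a joint would pass 70% of its speed; a pose out of reach is approached as far as the arm can. A call with a number of a shift or a turn outside -1 to 1 is refused whole. A call with a gripper value outside its range is refused whole. The fingers move at their own pace and stop on an object; the grip force is fixed at half the most. Time passes only in rows, so rows that repeat a pose let the fingers close. It gives the time, the measured TCP pose, the force and the opening at its end, in the units of the state.
- read_state(): the state, without advancing time (a new reading comes with each control period).
- camera(name): name is "side" or "top" or "wrist"; returns (picture, depth): 420x560x3 uint8, red, green, blue; 420x560 float32, m along the optical axis (not along the pixel's ray), 0 where there is no reading.
- get_calibration(name): a dict with "mtx" (3x3 intrinsics, pixels), "D" ([k1, k2, p1, p2, k3] as OpenCV has them; the pictures are not rectified), "pose" (4x4, takes a point from camera to world coordinates). Camera axes: x right, y down, z forward; pixel columns grow to the right and rows downward; lengths in m; the calibration is good to about 2 mm. A picture is of the moment at which its call begins: read the wrist's pose just before it. get_calibration takes no time and is no camera call; for the wrist camera it gives the pose at the moment of the call.
- order.finish_job(): hands the job in, once; it reports no verdict.
The state is a dict: "time": time; "joint_positions": joint angles; "joint_vel": joint speeds; "joint_torque": joint torques, N m; "position": TCP position; "eef_rot": TCP orientation; "contact_force": force on the tool from outside, world axes, zero at the start; "torque": the same for the moment, N m; "finger_gap": opening from 0.0 (shut) to 1.0 (fully open).
Only numpy, scipy, OpenCV 4.12 (cv2) and the standard library are available. Lean on these libraries where they do the work, as an engineer would, in place of code of your own. Each camera call takes 0.05 s, during which the arm holds its last target.

## Working session

There is one attempt and no reset: what is moved stays moved. The work goes in short steps, Python scripts to look and compute and a tool call to move; the robot and the scene stay as the last step left them, time stands still between calls to the robot, and variables do not carry over. Pictures are saved under pics/ and viewed, and the job is handed in when it is done.

Besides the shell and the picture viewer there is one more tool, called after "Request:" by a JSON object that holds its "name" and its "arguments", one argument or row to a line. arm_command: Moves the arm, as the interface text tells. Its arguments: {"type":"object","properties":{"series":{"type":"array"}},"required":["series"]}

```bash
mkdir -p pics; ls; cat > h.py <<'E'
import numpy as np, cv2
from station import read_state, camera, get_calibration, order
def save(n,img,s=1):
    cv2.imwrite(f'pics/{n}.png',cv2.cvtColor(cv2.resize(img,None,fx=s,fy=s,interpolation=cv2.INTER_CUBIC),cv2.COLOR_RGB2BGR))
def atz(c,uv,z):
    p=cv2.undistortPoints(np.array([[uv]],float),c['mtx'],np.array(c['D'],float))[0,0]
    T=np.array(c['pose']);d=T[:3,:3]@np.array([p[0],p[1],1]);o=T[:3,3]
    return o+d*(z-o[2])/d[2]
def atd(c,uv,D):
    p=cv2.undistortPoints(np.array([[uv]],float),c['mtx'],np.array(c['D'],float))[0,0]
    T=np.array(c['pose']);return T[:3,:3]@(np.array([p[0],p[1],1])*D)+T[:3,3]
def proj(c,P):
    T=np.linalg.inv(np.array(c['pose']));r=cv2.Rodrigues(T[:3,:3])[0]
    return cv2.projectPoints(np.array(P,float).reshape(-1,1,3),r,T[:3,3],c['mtx'],np.array(c['D'],float))[0][:,0]
E
python3 - <<'E'
from h import *
for n in('top','side'):
    im,d=camera(n);save(n+'0',im);np.savez('pics/'+n+'0.npz',im=im,d=d)
    print(np.round(get_calibration(n)['pose'],3).tolist())
s=read_state();print(s['time'],s['position'],np.round(s['eef_rot'],3).tolist())
E
```

```text
pics
[[-0.026, -0.982, 0.189, 0.446], [-0.999, 0.02, -0.034, 0.048], [0.03, -0.19, -0.981, 0.952], [0.0, 0.0, 0.0, 1.0]]
[[0.934, -0.267, 0.238, 0.447], [-0.357, -0.694, 0.625, -0.482], [-0.002, -0.669, -0.743, 0.677], [0.0, 0.0, 0.0, 1.0]]
0.1 [0.23877695 0.52257862 0.24950908] [[0.416, -0.001, -0.909], [0.909, -0.001, 0.416], [-0.001, -1.0, 0.0]]
```

View pics/top0.png

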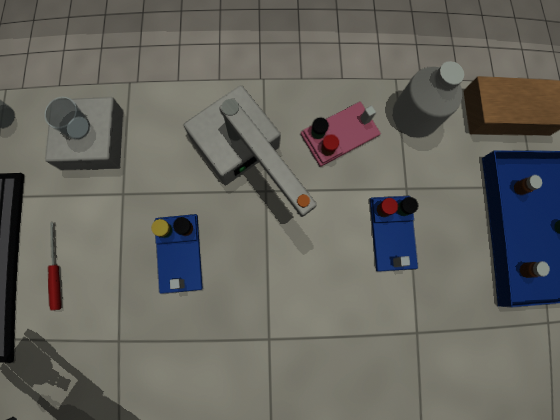

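View pics/side0.png

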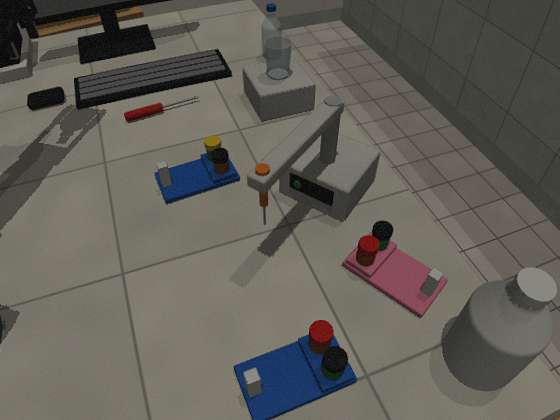

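The top view shows these candidates:
- Blue carrier with a red cap at (389,207) and its post at (404,261).
- Pink look-alike with a red cap at (330,145).
- Blue carrier with a yellow cap at (161,228).
- Blue tray on the right, around (525,225).

I choose the blue one with the red cap. In the side view its cap is at (320,331), its post is at (252,380) and the needle tip is at (265,222). Next I'll check it in close crops.

```bash
python3 - <<'E'
from h import *
t=np.load('pics/top0.npz')['im'];s=np.load('pics/side0.npz')['im']
a=cv2.resize(t[180:280,280:430],None,fx=5,fy=5,interpolation=cv2.INTER_CUBIC)
save('c_top',a)
save('c_side',s[300:420,220:370],5)
save('c_needle',s[150:250,220:320],6)
E
```

```text
(no output)
```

View pics/c_top.png

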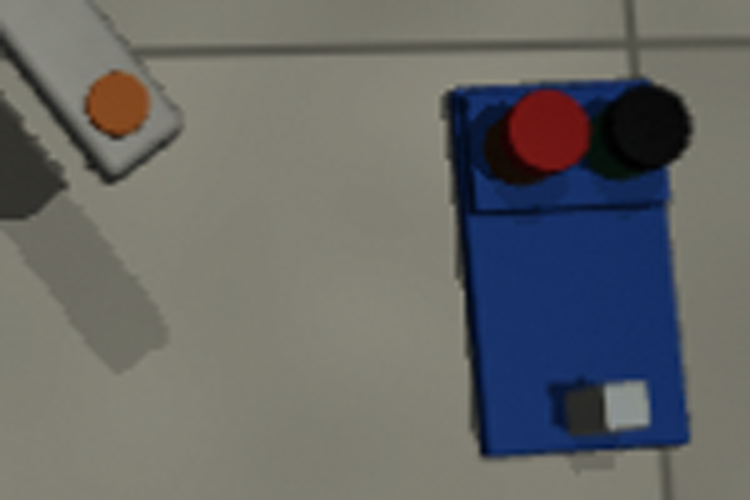

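View pics/c_side.png

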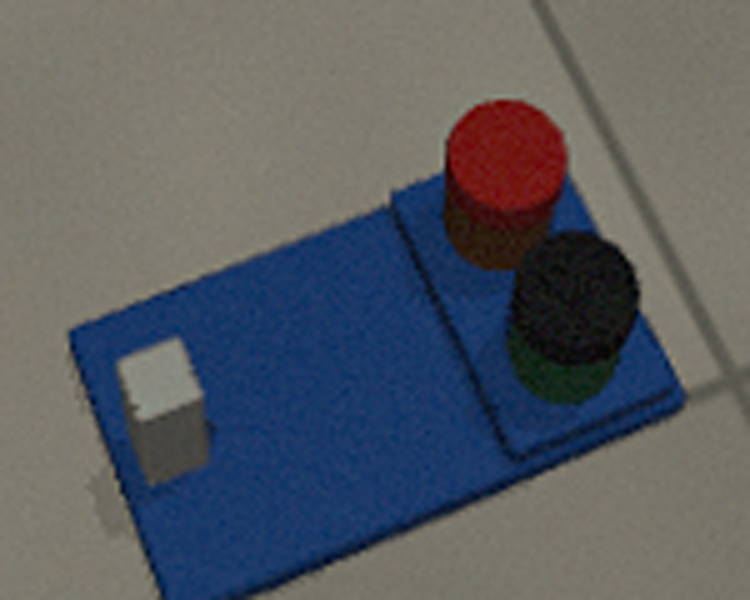

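View pics/c_needle.png

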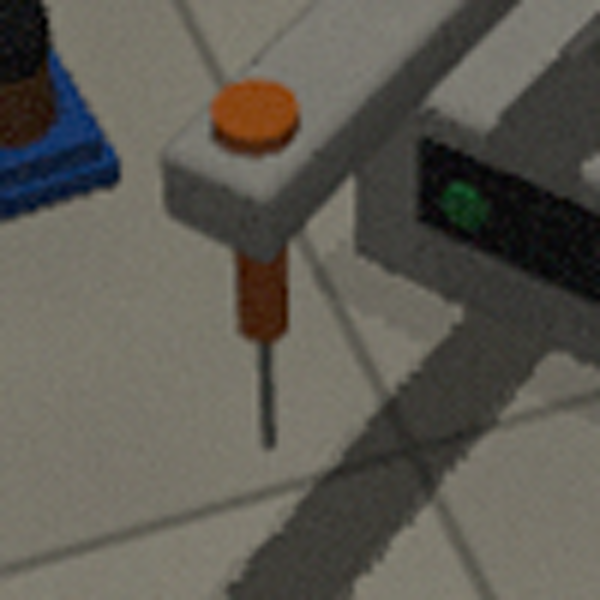

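The crops confirm it: blue sled, red cap on the left, black on the right, post towards the robot. In full-image pixels:
- **Top view:** red cap (389.4,205.6), post top (405,260.8), button (303.2,200.2).
- **Side view:** red cap (320.8,330.6), post top (251.6,375), needle tip (264.4,224.1).

```bash
python3 - <<'E'
from h import *
T=get_calibration('top');S=get_calibration('side')
D=np.load('pics/top0.npz')['d'];DS=np.load('pics/side0.npz')['d']
def two(n,a,b,z):
    r=[]
    if a: r.append(atz(T,a,z)); print(n,'top',r[-1].round(4),'depthpt',atd(T,a,D[round(a[1]),round(a[0])]).round(4))
    if b: r.append(atz(S,b,z)); print(n,'side',r[-1].round(4),'depthpt',atd(S,b,DS[round(b[1]),round(b[0])]).round(4))
    return np.mean(r,0)
red=two('red',(389.4,205.6),(320.8,330.6),.074)
post=two('post',(405,260.8),(251.6,375.),.070)
b=two('button',(303.2,200.2),None,.23)
n=two('needle',None,(264.4,224.1),.105)
yel=two('yel',(161,228),(212.5,142),.074); 
d=(red-post)[:2];print('dist',np.hypot(*d),'expect',np.hypot(.12,.023))
yaw=np.arctan2(d[1],d[0])-np.arctan2(.023,.12);print('yaw',yaw)
print(red,post)
E
```

```text
red top [ 0.6104 -0.2226  0.074 ] depthpt [ 0.6104 -0.2227  0.0739]
red side [ 0.6101 -0.2232  0.074 ] depthpt [ 0.6099 -0.2236  0.0749]
post top [ 0.4911 -0.2493  0.07  ] depthpt [ 0.4912 -0.2499  0.0683]
post side [ 0.4919 -0.2491  0.07  ] depthpt [ 0.4917 -0.2501  0.0727]
button top [ 0.5939 -0.0214  0.23  ] depthpt [ 0.5931 -0.0211  0.2339]
needle side [ 0.5936 -0.0212  0.105 ] depthpt [ 0.5924 -0.025   0.1097]
yel top [0.5722 0.2649 0.074 ] depthpt [0.5722 0.265  0.0738]
yel side [0.5744 0.264  0.074 ] depthpt [0.5737 0.2603 0.077 ]
dist 0.12160671514895845 expect 0.12218428704215611
yaw 0.028529656274254106
[ 0.6102473  -0.22291085  0.074     ] [ 0.49151614 -0.24919972  0.07      ]
```

```bash
cat >> h.py <<'E'
def go(target,yaw=None):
    s=read_state();R=np.array(s['eef_rot']);p=np.array(s['position'])
    sh=R.T@(np.array(target)-p)/.08
    out=[sh.round(3).tolist()]
    if yaw is not None:
        c,n=np.cos(yaw),np.sin(yaw)
        G=np.array([[-n,0,-c],[c,0,-n],[0,-1,0]])
        out.append((cv2.Rodrigues(R.T@G)[0].ravel()/np.pi).round(4).tolist())
    print('t',s['time'],'p',p.round(4),'F',np.round(s['contact_force'],1),'gap',s['finger_gap'],'cmd',out)
E
python3 - <<'E'
from h import *
go([.4915,-.2492,.25],.0285)
s=read_state();W=np.array(get_calibration('wrist')['pose'])
print((np.array(s['eef_rot']).T@(W[:3,3]-s['position'])).round(3))
E
```

```text
t 0.1 p [0.2388 0.5226 0.2495] F [ 0.3  0.3 -0.3] gap 1.0018546756604747 cmd [[-7.461, 0.003, -6.884], [-0.0002, -0.1455, -0.0004]]
[-0.    -0.124  0.07 ]
```

Request:
{"name": "arm_command", "arguments": {
  "series": [
    [-0.5,0,-0.45,0,-0.05,0,1],
    [-1,0,-0.9,0,-0.1,0,1],
    [-1,0,-0.9,0,-0.1455,0,1]
  ]
}}

```text
time: 0.48
position: [0.2715, 0.4171, 0.2489]
eef_rot: [[-0.03, -0.002, -1.0], [1.0, -0.003, -0.03], [-0.003, -1.0, 0.002]]
contact_force: [-0.3, -0.2, 0.1]
finger_gap: 1.001
```

```bash
python3 -c "
from h import *
go([.4915,-.2492,.25],.0285)"
```

```text
t 0.475 p [0.2715 0.4171 0.2489] F [-0.3 -0.2  0.1] gap 1.0007753527149414 cmd [[-8.407, 0.007, -2.499], [-0.0006, 0.0005, -0.0009]]
```

Request:
{"name": "arm_command", "arguments": {
  "series": [
    [-0.6,0,-0.2,0,0,0,1],
    [-1,0,-0.4,0,0,0,1]
  ]
}}

```text
time: 0.72
position: [0.3056, 0.3365, 0.2486]
eef_rot: [[-0.03, -0.003, -1.0], [1.0, -0.004, -0.03], [-0.004, -1.0, 0.003]]
contact_force: [0.6, 0.9, -0.2]
finger_gap: 0.997
```

Request:
{"name": "arm_command", "arguments": {
  "series": [
    [-0.6,0,-0.2,0,0,0,1],
    [-1,0,-0.4,0,0,0,1]
  ]
}}

```text
time: 0.98
position: [0.34, 0.2558, 0.2484]
eef_rot: [[-0.03, -0.003, -1.0], [1.0, -0.004, -0.03], [-0.004, -1.0, 0.003]]
contact_force: [0.7, 0.1, 0.3]
finger_gap: 0.998
```

Request:
{"name": "arm_command", "arguments": {
  "series": [
    [-0.6,0,-0.2,0,0,0,1],
    [-1,0,-0.4,0,0,0,1]
  ]
}}

```text
time: 1.23
position: [0.3745, 0.175, 0.2485]
eef_rot: [[-0.029, -0.003, -1.0], [1.0, -0.005, -0.029], [-0.004, -1.0, 0.003]]
contact_force: [1.0, -0.3, 0.0]
finger_gap: 0.996
```

Request:
{"name": "arm_command", "arguments": {
  "series": [
    [-0.6,0,-0.2,0,0,0,1],
    [-1,0,-0.3,0,0,0,1]
  ]
}}

```text
time: 1.48
position: [0.4011, 0.0939, 0.2485]
eef_rot: [[-0.028, -0.004, -1.0], [1.0, -0.005, -0.028], [-0.005, -1.0, 0.004]]
contact_force: [0.1, 0.5, -0.3]
finger_gap: 1.002
```

```bash
python3 -c "
from h import *
go([.4915,-.2492,.25],.0285)"
```

```text
t 1.475 p [0.4011 0.0939 0.2485] F [ 0.1  0.5 -0.3] gap 1.0018512706626366 cmd [[-4.318, -0.002, -1.01], [-0.0012, -0.0002, -0.0015]]
```

Request:
{"name": "arm_command", "arguments": {
  "series": [
    [-0.6,0,-0.1,0,0,0,1],
    [-1,0,-0.1,0,0,0,1]
  ]
}}

```text
time: 1.72
position: [0.4114, 0.0123, 0.2486]
eef_rot: [[-0.027, -0.004, -1.0], [1.0, -0.005, -0.026], [-0.005, -1.0, 0.004]]
contact_force: [0.6, 0.2, -0.5]
finger_gap: 1.001
```

Request:
{"name": "arm_command", "arguments": {
  "series": [
    [-0.6,0,-0.1,0,0,0,1],
    [-1,0,-0.2,0,0,0,1]
  ]
}}

```text
time: 1.98
position: [0.4294, -0.0691, 0.2488]
eef_rot: [[-0.025, -0.004, -1.0], [1.0, -0.005, -0.025], [-0.005, -1.0, 0.004]]
contact_force: [-0.4, 0.6, -0.1]
finger_gap: 1.001
```

Request:
{"name": "arm_command", "arguments": {
  "series": [
    [-0.6,0,-0.2,0,0,0,1],
    [-1,0,-0.3,0,0,0,1]
  ]
}}

```text
time: 2.22
position: [0.4556, -0.1505, 0.2488]
eef_rot: [[-0.024, -0.004, -1.0], [1.0, -0.005, -0.024], [-0.005, -1.0, 0.004]]
contact_force: [0.2, 0.8, 0.0]
finger_gap: 0.999
```

Request:
{"name": "arm_command", "arguments": {
  "series": [
    [-0.6,0,-0.2,0,0,0,1],
    [-1,0.0,-0.3,0,0,0,1],
    [-1,0,-0.3,0,0,0,1]
  ]
}}

```text
time: 2.6
position: [0.4814, -0.2318, 0.2484]
eef_rot: [[-0.021, -0.005, -1.0], [1.0, -0.005, -0.021], [-0.005, -1.0, 0.005]]
contact_force: [-0.6, -0.1, -0.7]
finger_gap: 1.001
```

```bash
python3 - <<'E'
from h import *
go([.4915,-.2492,.25],.0285)
W=get_calibration('wrist');im,d=camera('wrist');save('w1',im)
print(proj(W,[[.4915,-.2492,.07],[.6102,-.2229,.074]]))
E
```

```text
t 2.6 p [ 0.4814 -0.2318  0.2484] F [-0.6 -0.1 -0.7] gap 1.0011911152994388 cmd [[-0.22, -0.019, -0.121], [-0.0017, -0.0023, -0.0014]]
[[262.55971479 204.24183792]
 [286.84645796 315.79008196]]
```

View pics/w1.png

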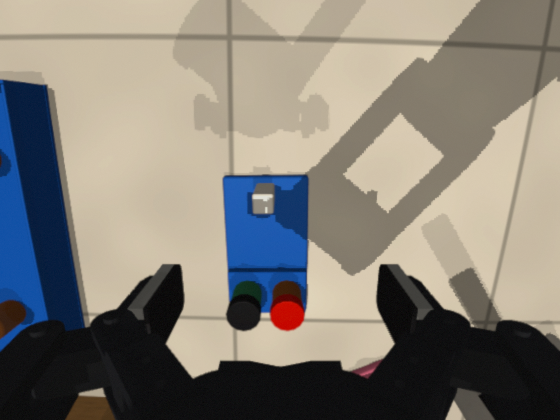

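The wrist view shows the post top at about (263,204) and the red cap at (287,316). The projected positions were (262.6,204.2) and (286.8,315.8), so they agree. Next I centre over the post and descend.

Request:
{"name": "arm_command", "arguments": {
  "series": [
    [-0.22,0.3,-0.12,0,-0.0023,0,1],
    [-0.22,0.9,-0.12,-0.0017,-0.0023,-0.0014,1],
    [-0.22,0.9,-0.12,-0.0017,-0.0023,-0.0014,1]
  ]
}}

```text
time: 3.02
position: [0.488, -0.245, 0.1726]
eef_rot: [[-0.03, -0.007, -1.0], [1.0, 0.007, -0.03], [0.007, -1.0, 0.007]]
contact_force: [0.1, -0.3, 0.2]
finger_gap: 1.001
```

```bash
python3 -c "
from h import *
go([.4915,-.2492,.045],.0285)"
```

```text
t 3.025 p [ 0.488  -0.245   0.1726] F [ 0.1 -0.3  0.2] gap 1.0006543317339656 cmd [[-0.064, 1.594, -0.053], [-0.0023, 0.0005, 0.0022]]
```

Request:
{"name": "arm_command", "arguments": {
  "series": [
    [-0.07,0.4,-0.06,-0.0023,0.0005,0.0022,1],
    [-0.07,0.8,-0.06,-0.0023,0.0005,0.0022,1],
    [-0.07,0.8,-0.06,-0.0023,0.0005,0.0022,1]
  ]
}}

```text
time: 3.4
position: [0.4916, -0.2485, 0.1081]
eef_rot: [[-0.029, -0.003, -1.0], [1.0, 0.002, -0.029], [0.002, -1.0, 0.003]]
contact_force: [0.1, 0.7, -0.7]
finger_gap: 1.005
```

```bash
python3 -c "
from h import *
go([.4915,-.2492,.045],.0285)"
```

```text
t 3.4 p [ 0.4916 -0.2485  0.1081] F [ 0.1  0.7 -0.7] gap 1.0047067842305681 cmd [[-0.01, 0.788, -0.0], [-0.0009, 0.0003, 0.0008]]
```

Request:
{"name": "arm_command", "arguments": {
  "series": [
    [-0.01,0.4,0,-0.0009,0.0003,0.0008,1],
    [-0.01,0.78,0,-0.0009,0.0003,0.0008,1],
    [-0.01,0.78,0,-0.0009,0.0003,0.0008,1],
    [-0.01,0.78,0,-0.0009,0.0003,0.0008,1]
  ]
}}

```text
time: 3.9
position: [0.493, -0.25, 0.0482]
eef_rot: [[-0.029, 0.003, -1.0], [1.0, -0.002, -0.029], [-0.002, -1.0, -0.003]]
contact_force: [-0.4, -0.2, 0.6]
finger_gap: 1.005
```

```bash
python3 - <<'E'
from h import *
go([.4915,-.2492,.045],.0285)
im,d=camera('side');save('s2',im)
E
```

```text
t 3.9 p [ 0.493  -0.25    0.0482] F [-0.4 -0.2  0.6] gap 1.0053212658495803 cmd [[0.011, 0.04, 0.018], [0.0008, 0.0001, -0.0007]]
```

View pics/s2.png

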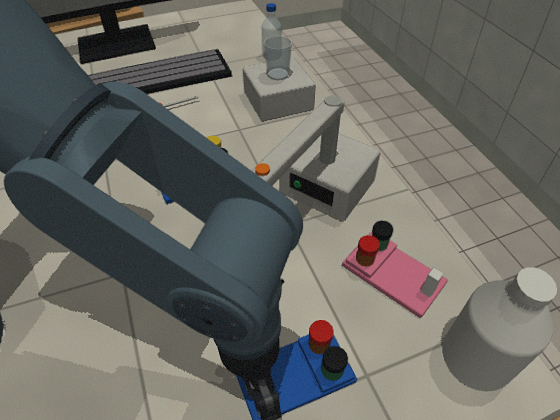

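The fingers straddle the post, the sled is undisturbed and the cap is still at (320,331). Closing now.

Request:
{"name": "arm_command", "arguments": {
  "series": [
    [0,0.02,0.01,0,0,0,-1],
    [0,0.02,0.01,0,0,0,-1],
    [0,0.02,0.01,0,0,0,-1],
    [0,0.02,0.01,0,0,0,-1],
    [0,0.02,0.01,0,0,0,-1],
    [0,0.02,0.01,0,0,0,-1]
  ]
}}

```text
time: 4.7
position: [0.4924, -0.2503, 0.0469]
eef_rot: [[-0.029, 0.003, -1.0], [1.0, -0.003, -0.029], [-0.003, -1.0, -0.003]]
contact_force: [-0.5, 0.2, 4.9]
finger_gap: 0.222
```

```bash
python3 - <<'E'
from h import *
im,d=camera('wrist');save('w3',im)
s=read_state();z=s['position'][2]
go([s['position'][0]-.0165,s['position'][1]+.2016,z],.0285)
E
```

```text
t 4.75 p [ 0.4924 -0.2503  0.0469] F [-0.5 -0.1  5.2] gap 0.2260018668671398 cmd [[2.525, -0.007, 0.134], [0.001, 0.0001, -0.0009]]
```

View pics/w3.png

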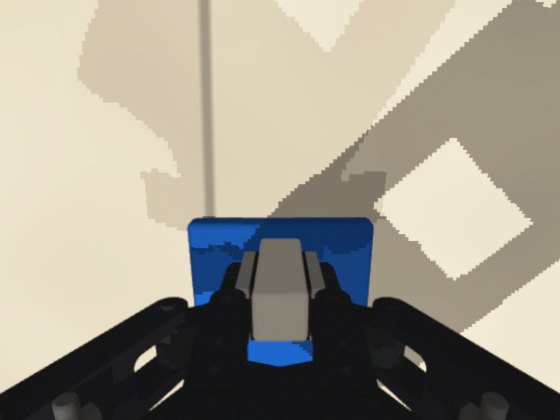

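The post is gripped: the gap of 0.22 is about 19 mm, and the vertical force is a light 5 N. I'll slide in stages.

Request:
{"name": "arm_command", "arguments": {
  "series": [
    [0.15,0,0.01,0,0,0,-1],
    [0.35,0,0.02,0,0,0,-1],
    [0.6,0,0.03,0,0,0,-1],
    [0.8,0,0.04,0,0,0,-1],
    [0.8,0,0.04,0,0,0,-1]
  ]
}}

```text
time: 5.38
position: [0.4872, -0.1833, 0.0469]
eef_rot: [[-0.031, 0.003, -1.0], [1.0, -0.0, -0.031], [-0.0, -1.0, -0.003]]
contact_force: [0.4, 6.8, 8.1]
finger_gap: 0.226
```

```bash
python3 - <<'E'
from h import *
im,d=camera('side');save('s4',im)
go([.4759,-.0487,.0469],.0285)
E
```

```text
t 5.425 p [ 0.4872 -0.1833  0.0469] F [-0.4  7.4  8.9] gap 0.2256473167139891 cmd [[1.686, 0.0, 0.09], [0.0008, 0.0006, 0.0001]]
```

View pics/s4.png

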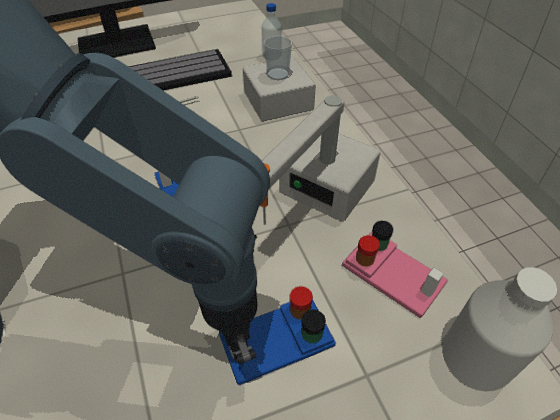

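The sled is sliding flat; the cap is now at (301,297). Before going further I check the wrist's clearance to the sampler arm using depth.

```bash
python3 - <<'E'
from h import *
for n in('side','top'):
    im,d=camera(n);c=get_calibration(n);save(n+'5',im)
    P=[]
    for v in range(0,420,2):
        for u in range(0,560,2):
            if d[v,u]>0: P.append(np.r_[atd(c,(u,v),d[v,u]),u,v])
    P=np.array(P)
    for z0,z1 in((.1,.2),(.2,.235),(.235,.3),(.3,.4),(.4,.5)):
        m=(P[:,2]>z0)&(P[:,2]<z1)&(abs(P[:,1]+.183)<.11)&(P[:,0]<.75)
        Q=P[m]
        if len(Q): i=Q[:,0].argmax();print(n,z0,len(Q),'maxx',Q[i].round(3),'y',Q[:,1].min().round(3),Q[:,1].max().round(3))
E
```

```text
side 0.1 360 maxx [ 5.23e-01 -1.92e-01  1.83e-01  2.56e+02  2.94e+02] y -0.249 -0.188
side 0.2 190 maxx [ 5.24e-01 -1.98e-01  2.34e-01  2.56e+02  2.76e+02] y -0.224 -0.188
side 0.235 311 maxx [ 5.36e-01 -1.67e-01  2.69e-01  2.56e+02  2.36e+02] y -0.224 -0.167
side 0.3 4040 maxx [ 5.55e-01 -1.62e-01  3.60e-01  2.68e+02  1.74e+02] y -0.259 -0.074
side 0.4 5347 maxx [ 5.22e-01 -1.38e-01  4.02e-01  2.28e+02  1.36e+02] y -0.237 -0.073
top 0.1 63 maxx [ 5.08e-01 -1.53e-01  1.72e-01  3.72e+02  2.50e+02] y -0.153 -0.119
top 0.235 4 maxx [ 4.53e-01 -1.66e-01  2.77e-01  3.98e+02  2.78e+02] y -0.176 -0.166
top 0.3 1309 maxx [ 5.55e-01 -1.58e-01  3.46e-01  4.02e+02  2.08e+02] y -0.254 -0.073
top 0.4 1444 maxx [ 5.21e-01 -1.37e-01  4.01e-01  4.02e+02  2.26e+02] y -0.23 -0.073
```

View pics/top5.png

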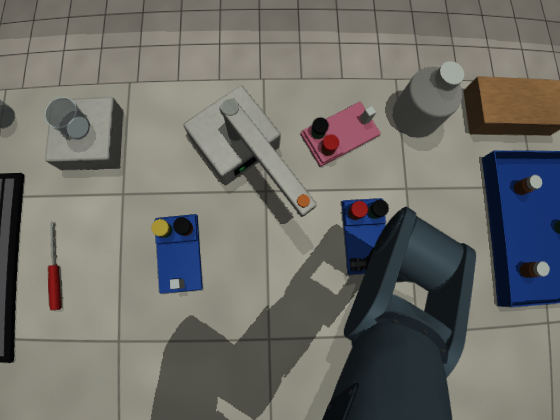

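At sampler-arm height the wrist reaches only about 40 mm ahead of the tool, so it has roughly 45 mm of clearance. Continuing.

Request:
{"name": "arm_command", "arguments": {
  "series": [
    [0.15,0,0.01,0,0,0,-1],
    [0.35,0,0.02,0,0,0,-1],
    [0.6,0,0.03,0,0,0,-1],
    [0.8,0,0.045,0,0,0,-1],
    [0.8,0,0.045,0,0,0,-1]
  ]
}}

```text
time: 6.15
position: [0.481, -0.1165, 0.047]
eef_rot: [[-0.032, 0.001, -0.999], [0.999, 0.003, -0.032], [0.003, -1.0, -0.001]]
contact_force: [-1.1, 5.8, 8.8]
finger_gap: 0.221
```

```bash
python3 - <<'E'
from h import *
im,d=camera('top');save('t6',im[170:295,240:400],5);np.savez('pics/t6.npz',im=im,d=d)
im,d=camera('side');save('s6',im)
go([.4759,-.0487,.0469],.0285)
E
```

```text
t 6.25 p [ 0.481  -0.1166  0.047 ] F [0.  6.6 9.4] gap 0.22769273943444956 cmd [[0.85, 0.004, 0.037], [0.0004, 0.0009, 0.0012]]
```

View pics/t6.png

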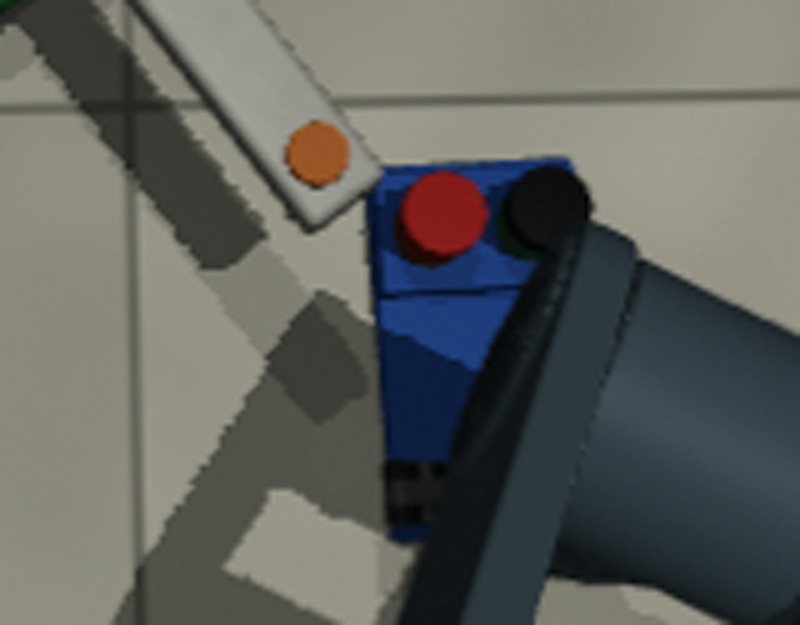

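View pics/s6.png

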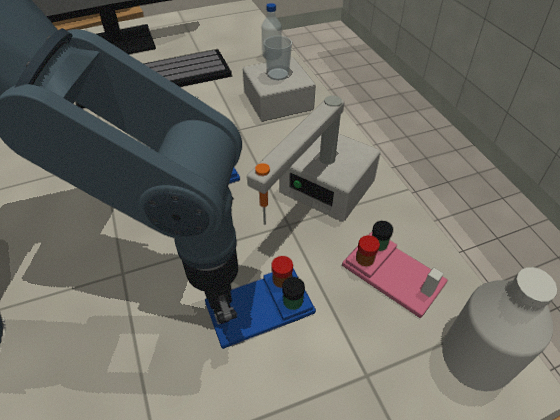

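The red cap is at top-view pixel (328.4,212.2), and the carrier is flat with the needle ahead of it. Measuring what is left to go.

```bash
python3 - <<'E'
from h import *
r=atz(get_calibration('top'),(328.4,212.2),.074);print(r,np.array([.5937,-.0213])-r[:2])
s=read_state();p=s['position']
go([p[0]+.5937-r[0],p[1]-.0213-r[1],p[2]],.0285)
print('expected red from tcp', p+np.array([.6102-.4924,-.2229+.2503,0]))
E
```

```text
[ 0.59875585 -0.08911139  0.074     ] [-0.00505585  0.06781139]
t 6.25 p [ 0.481  -0.1166  0.047 ] F [0.  6.6 9.4] gap 0.22769273943444956 cmd [[0.849, 0.003, 0.037], [0.0004, 0.0009, 0.0012]]
expected red from tcp [ 0.59883414 -0.08917637  0.04699985]
```

Request:
{"name": "arm_command", "arguments": {
  "series": [
    [0.15,0,0.01,0,0,0,-1],
    [0.35,0,0.015,0,0,0,-1],
    [0.6,0,0.025,0,0,0,-1],
    [0.81,0,0.033,0,0,0,-1],
    [0.81,0,0.033,0,0,0,-1]
  ]
}}

```text
time: 6.88
position: [0.4755, -0.0492, 0.0471]
eef_rot: [[-0.034, -0.001, -0.999], [0.999, 0.006, -0.034], [0.006, -1.0, 0.0]]
contact_force: [-1.8, 5.8, 6.2]
finger_gap: 0.226
```

```bash
python3 - <<'E'
from h import *
im,d=camera('side');save('s7',im[170:295,180:340],5)
go([.4759,-.0488,.0469],.0285)
E
```

```text
t 6.925 p [ 0.4755 -0.0494  0.0472] F [-2.5  6.8  6.7] gap 0.22752859974794135 cmd [[0.007, 0.003, -0.005], [-0.0002, 0.0015, 0.0021]]
```

View pics/s7.png

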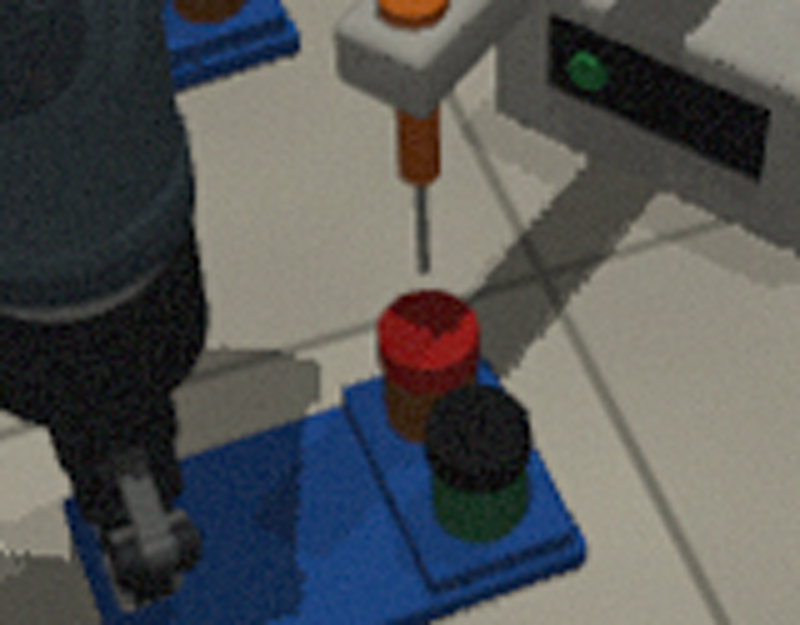

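The cap's top centre is at about side pixel (265.2,236.6), just below the needle tip at (264.4,224.1).

```bash
python3 - <<'E'
from h import *
c=get_calibration('side');r=atz(c,(265.2,236.6),.074);print(r, r[:2]-[.5937,-.0213], proj(c,[[.5937,-.0213,.074]]))
E
```

```text
[ 0.59317964 -0.0238904   0.074     ] [-0.00052036 -0.0025904 ] [[264.9832797  235.44446569]]
```

It is about 2.6 mm off, well within 15 mm, so I release.

Request:
{"name": "arm_command", "arguments": {
  "series": [
    [0,0,0,0,0,0,-0.2],
    [0,0,0,0,0,0,0.3],
    [0,0,0,0,0,0,0.3],
    [0,0,0,0,0,0,0.3],
    [0,0,0,0,0,0,0.3]
  ]
}}

```text
time: 7.55
position: [0.4754, -0.0495, 0.0471]
eef_rot: [[-0.033, -0.001, -0.999], [0.999, 0.007, -0.033], [0.007, -1.0, 0.001]]
contact_force: [0.2, -0.8, 0.4]
finger_gap: 0.646
```

```bash
python3 - <<'E'
from h import *
im,d=camera('side');save('s8',im[170:295,180:340],5)
im,d=camera('wrist');save('w8',im)
go([.4759,-.0488,.0469],.0285)
E
```

```text
t 7.65 p [ 0.4754 -0.0495  0.0471] F [-0.5  1.8 -0. ] gap 0.6493152672842532 cmd [[0.008, 0.003, -0.006], [-0.0002, 0.0015, 0.0021]]
```

View pics/s8.png

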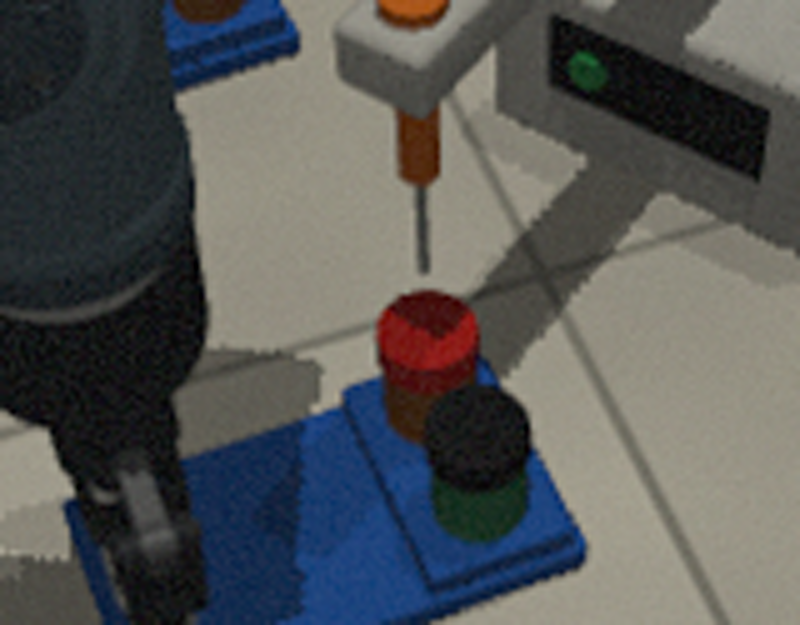

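View pics/w8.png

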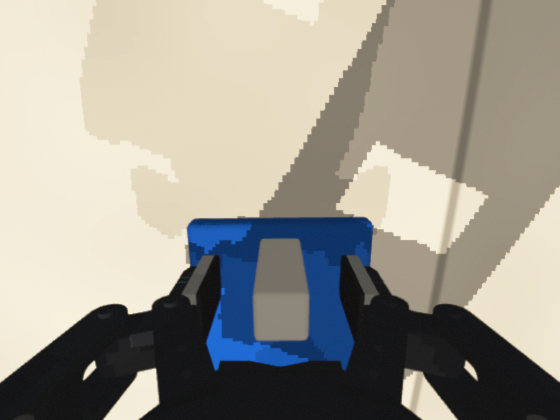

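The fingers are clear on both sides of the post at (280,290), and the cap hasn't moved. I go straight up, then back towards the robot.

Request:
{"name": "arm_command", "arguments": {
  "series": [
    [0,-0.3,0,0,0,0,0.3],
    [0,-0.7,0.02,0,0,0,0.3],
    [0,-1,0.05,0,0,0,0.3],
    [0,-1,0.05,0,0,0,0.3]
  ]
}}

```text
time: 8.15
position: [0.4729, -0.0507, 0.1289]
eef_rot: [[-0.033, 0.003, -0.999], [0.999, 0.005, -0.033], [0.005, -1.0, -0.003]]
contact_force: [0.4, 0.3, 0.1]
finger_gap: 0.645
```

Request:
{"name": "arm_command", "arguments": {
  "series": [
    [0,-0.4,0.4,0,0,0,0.3],
    [0,-0.8,0.9,0,0,0,0.3],
    [0,-0.8,0.9,0,0,0,0.3]
  ]
}}

```text
time: 8.52
position: [0.4003, -0.0536, 0.1939]
eef_rot: [[-0.032, 0.006, -0.999], [0.999, 0.004, -0.032], [0.003, -1.0, -0.006]]
contact_force: [0.6, -0.2, -0.1]
finger_gap: 0.65
```

Request:
{"name": "arm_command", "arguments": {
  "series": [
    [-0.5,0,0.2,0,0,0,0.3],
    [-1,0,0.4,0,0,0,0.3],
    [-1,0,0.4,0,0,0,0.3],
    [-1,0,0.4,0,0,0,0.3]
  ]
}}

```text
time: 9.02
position: [0.3708, -0.1342, 0.1921]
eef_rot: [[-0.031, 0.005, -0.999], [0.999, 0.005, -0.031], [0.005, -1.0, -0.005]]
contact_force: [0.4, 0.3, -0.6]
finger_gap: 0.651
```

```bash
python3 - <<'E'
from h import *
im,d=camera('side');save('s9',im)
save('s9c',im[170:295,180:340],5)
im,d=camera('top');save('t9',im)
go([.4759,-.0488,.0469],.0285)
E
```

```text
t 9.125 p [ 0.371  -0.1337  0.1926] F [-0.5 -0.3 -0.1] gap 0.6480970093735395 cmd [[1.009, 1.833, -1.336], [0.0017, 0.0015, 0.0015]]
```

View pics/s9c.png

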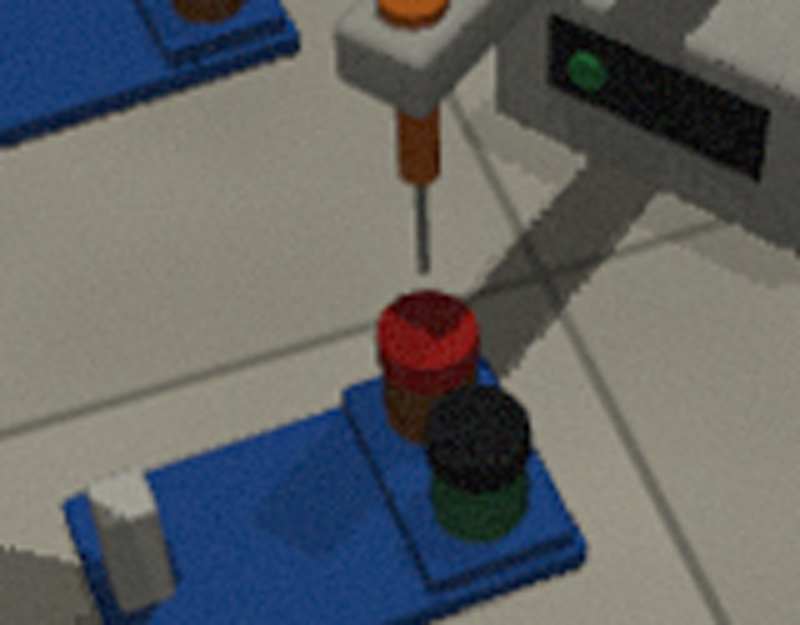

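View pics/t9.png

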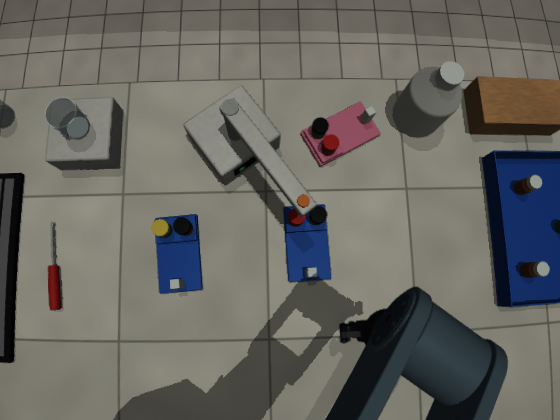

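View pics/s9.png

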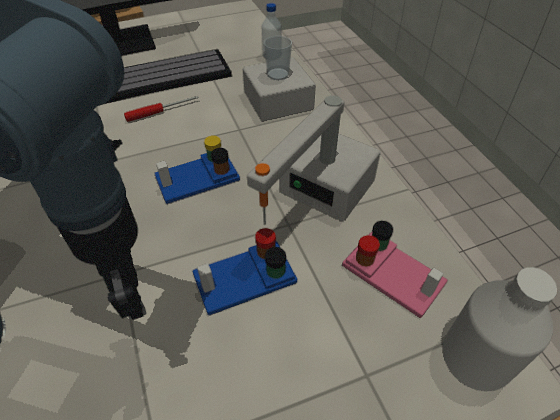

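The cap is still at side pixel (265.2,236.6), under the needle, and the sled is flat. The yellow carrier is unchanged at top (161,228), and the arm is clear of everything. I do one last post check and hand in.

```bash
python3 - <<'E'
from h import *
p=atz(get_calibration('top'),(311.5,272),.07);q=atz(get_calibration('side'),(180+121/5-.4,170+494/5-.4),.07);print(p,q)
m=(p+q)/2;a=.0315
print('red pred',m[0]+.12*np.cos(a)-.023*np.sin(a),m[1]+.12*np.sin(a)+.023*np.cos(a))
print(order.finish_job())
E
```

```text
[ 0.47397153 -0.04855411  0.07      ] [ 0.47501817 -0.04814027  0.07      ]
red pred 0.5937109372336371 -0.021579225020739196
the job is handed in; nothing more can be done
None
```

I gripped the blue red-capped carrier by its post and slid it flat along the bench about 0.2 m, until the red cap sat under the needle. I then let go, backed the arm clear and handed the job in at about 9 s of the 32 s allowed; it reports no verdict.

- **Cap position:** the side camera puts the red cap about 2.6 mm from the point under the needle. Working from the post position instead gives about 0.3 mm. Both are well inside the 15 mm limit; the difference of about 2 mm matches the calibration error.
- **Carrier:** it looked flat on the bench in the final pictures. I judged this by eye and did not measure its tilt.
- **Other objects:** the yellow and pink carriers look unmoved, and the sampler was never approached closely. Tool force readings during the slide stayed below about 12 N.
- **Arm:** it was touching nothing at the end.

No checks failed.

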